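# Wedge up the front panel of a dry-fitted carcass and hold it

## Robot

A 6-joint arm with a two-finger parallel gripper is mounted at the origin on the work surface. World frame = base frame: x ahead of the robot, y to its left, z up, the work surface at z = 0. Lengths are in m, angles in rad, forces in N, time in s.
With the tool pointing down it reaches from about 0.275 to 0.75 m from the base axis. Payload 10.2 kg.
Tool frame: the origin (TCP) lies midway between the tips of the shut fingers; the grasp point (between the pads) lies 19 mm behind it (env.hold_point_z is the distance from the TCP to the grasp point, in m); z points along the fingers, y is the line along which they close (so a half turn about z gives the same grasp; the last joint's range is limited). The gripper opens to 85 mm and grips with 20 to 120 N. Pads are 22 mm wide; open, the fingers measure 114 mm over their backs; the gripper's body (76 mm by 85 mm) begins 54 mm behind the grasp point. The pads swing forward as they close: fully open they stand 13 mm farther back than shut.
Start: joints at [-1.397, 0.313, 1.498, -0, 1.331, -0.223], TCP at [0.203, -0.484, 0.231] pointing down, gripper open.
Joint ranges: [-2.94, 2.94], [-0.97, 2.17], [0.19, 2.56], [-1.23, 4.37], [0.02, 3.11], [-2.88, 2.88]. Speed limits (rad/s): [2.39, 2.39, 3.01, 3.14, 3.14, 3.14].

## Interface

Orientations are given as a unit quaternion [x, y, z, w].
In Python, from bench import env, kinematics, monitor, eyes, job gives the robot as it stands. The module is installed in compiled form; this text tells all that it offers. Calls block until the motion is done:
- env.reach(position, orientation): joint-space move of the TCP to a pose.
- env.movel(position, velocity=0.15, frame=None, guard=None): straight line of the TCP; frame=None keeps the orientation; velocity is the mean speed in m/s. With guard (N) it stops when the force on the tool has changed by that much, and returns True; else False.
- env.set_joints(angles): joint-space move.
- env.release() and env.close_gripper(effort=None): open the fingers fully, or close them until they stop; effort is the grip in N (None keeps the last).
- env.hold(seconds).
- kinematics.ik(position, orientation): joint angles nearest the present ones, or None.
- monitor.sense(): the state.
- eyes.grab_frame(name): name is "scene" or "top" or "wrist"; returns a dict with "frame" (480x640x3 uint8, red, green, blue), "mtx" (3x3 intrinsics, pixels), "k1" (the pictures are not rectified: a ray, as slopes to the right and down, at radius r is drawn at 1 + k1 r^2 times it, then the intrinsics apply), "view" (4x4, takes a point from world to camera coordinates). Camera axes: x right, y down, z forward; pixel columns grow to the right and rows downward; lengths in m; the calibration is good to about 2 mm. A picture is of the moment at which its call begins. There is no depth.
A pose or a line that the arm cannot do raises env.MotionError and nothing moves.
- job.hand_in(): hands the job in; it is judged then, once.
The state is a dict: "clock": time; "joints": joint angles; "qvel": joint speeds; "joint_efforts": joint torques, N m; "position": TCP position; "ee_rot": TCP orientation; "contact_force": force on the tool from outside, world axes, zero at the start; "ft_torque": the same for the moment, N m; "finger_gap": opening from 0.0 (shut) to 1.0 (fully open); "gripper_force": force on a finger pad.
Only numpy, scipy, OpenCV 4.12 (cv2) and the standard library are available. Lean on these libraries where they do the work, as an engineer would, in place of code of your own. Each camera call takes 0.05 s, during which the arm holds its last target. There are 200 camera calls.

## Task

Pick up the big thick wedge, lay it on the grey assembly board with its thin end towards the carcass, and slide it flat along the board, thin end first, into the notch in the bottom edge of the front panel until the panel has just lifted off the board, about 4 mm of gap. Finish there with the wedge still gripped and in place under the panel, so that a colleague can pin the panel: do not let go, never raise the panel more than 10 mm, and do not touch the panel with the gripper. Leave the thin shim, the packing block and the other things on the bench where they are.

Things in the scene. Friction and masses are not known exactly. Their poses are not given: they have to be found in the camera images.
- wedge: The big wedge: light wood, 150 long x 36 wide, about 80 g, loose on the bench. Origin at the centre of its underside; x points to the thin end, z up. The thin end (x=+75) is 3 mm thick, the top slopes up evenly over 105 mm to 25 mm thick (at x=-30), and the last 45 mm (x=-75 to -30) is a parallel 25 mm thick tail to grip across its width
- wedge_tip (a point): Middle of the thin end of the big wedge, on its underside (75 mm along x from its origin)
- carcass: Fixed grey laminated assembly board, 18 thick, with an open-topped light-wood carcass on it. Origin at bench level under the middle of the panel's front face; x points into the carcass (the push direction), z up. Board: x -130 to +170, y -180 to +180; clear apron in front of the panel, but for 26 wide stops at y=+-157 to x=-15. Walls at y=+-161 (top z=148) and x=142; empty inside
- notch (a point): Middle of the notch's mouth: on the board's top (18 mm above the bench), under the middle of the panel's front face. The notch is 64 wide and 8 high, cut right through the panel's bottom edge; its axes are those of the carcass
- panel (a joint): Rise of the front panel, m (0 = resting on the board, up to 0.05). Light wood, 296 wide x 110 high x 18 thick, 0.4 to 0.85 kg; it slides only straight up and down and sinks by its weight. The wedge meets the front edge of the notch: rise = wedge thickness at the panel's front face less 8 mm. The wedge's slope is shallow and does not slip back
- panel_top (a point): Middle of the front panel's top edge (9 mm behind its front face)
- block: Packing block: light wood, 110 x 36 x 25 mm, no taper; not for this job. Origin at the centre of its underside
- shim: Thin shim: light wood, 120 x 36 mm, tapering from 7 mm to 3 mm; too thin for this job. Origin at the centre of its underside, x towards the thin end
- mallet: Wooden mallet lying down, 300 mm long, head 60 x 130 x 75 mm; bystander
- glue: Glue bottle, 64 mm across, 170 mm tall; bystander
- tape: Tape measure, 75 x 40 x 66 mm; bystander
- cup: Small grey bowl, 76 mm across, 50 mm tall; bystander
- square: Try square lying flat, stock 115 x 22 x 16 mm with a 160 mm steel blade; bystander
- drill: Cordless drill lying on its side, 250 x 210 x 72 mm; bystander
Mind the look-alikes: they are no part of the job. What is shaped like the block but pink is not meant.

How it is judged:
By the outcome, as a careful person would: the job done as asked, in the order asked, and still so for the second after the job is handed in, while the arm keeps its last pose, push and grip.
It also fails if it takes over 34 s, if anything falls off the work surface, if the arm or the gripper's body presses on something with over 40 N, if the wrist force passes 120 N, or if a joint passes its speed limit or range.

## Working session

There is one attempt and no reset: what is moved stays moved. The work goes in short steps, each a Python script; the robot and the scene stay as the last script left them, time stands still between calls to the robot, and variables do not carry over. Pictures are saved under pics/ and viewed, at most 10 in all, crops included, and the job is handed in when it is done.

```bash
mkdir -p pics; cat > h.py <<'E'
import numpy as np, cv2
from bench import env, kinematics, monitor, eyes, job
from scipy.spatial.transform import Rotation as R
def save(f,n): cv2.imwrite('pics/'+n,cv2.cvtColor(f['frame'],cv2.COLOR_RGB2BGR))
def ray(f,uv):
    K=f['mtx']; k=f['k1']; d=np.array([k,0,0,0],float)
    p=cv2.undistortPoints(np.array(uv,float).reshape(-1,1,2),np.array(K,float),d).reshape(-1,2)
    V=np.array(f['view']); c=-V[:3,:3].T@V[:3,3]
    return c,(V[:3,:3].T@np.c_[p,np.ones(len(p))].T).T
def onplane(f,uv,z):
    c,d=ray(f,uv); return c+d*((z-c[2])/d[:,2])[:,None]
def proj(f,P):
    V=np.array(f['view']); r,_=cv2.Rodrigues(V[:3,:3])
    return cv2.projectPoints(np.array(P,float).reshape(-1,1,3),r,V[:3,3],np.array(f['mtx'],float),np.array([f['k1'],0,0,0],float))[0].reshape(-1,2)
E
python3 - <<'E'
from h import *
import pickle
for n in ('top','scene'):
    f=eyes.grab_frame(n); save(f,n+'0.png'); pickle.dump(f,open(n+'0.pkl','wb'))
    V=np.array(f['view']); print(n,-V[:3,:3].T@V[:3,3],f['k1'])
print(monitor.sense()['clock'])
E
```

```text
top [0.25768818 0.0154828  1.35661138] -0.07518010007357814
scene [ 1.03478971 -0.74905101  1.22871402] -0.034489832632386606
0.1
```

View pics/top0.png

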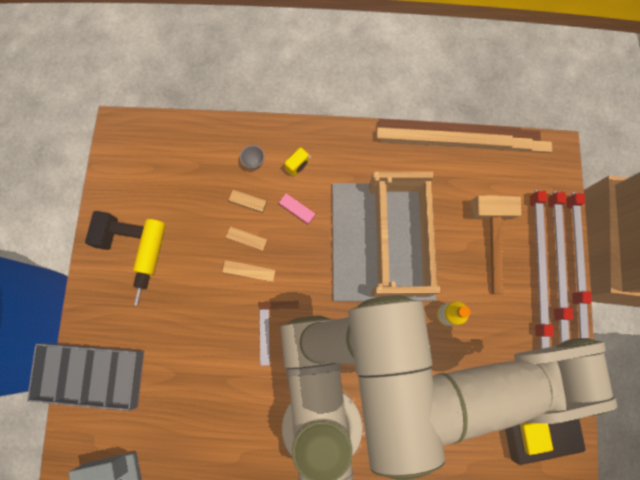

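View pics/scene0.png

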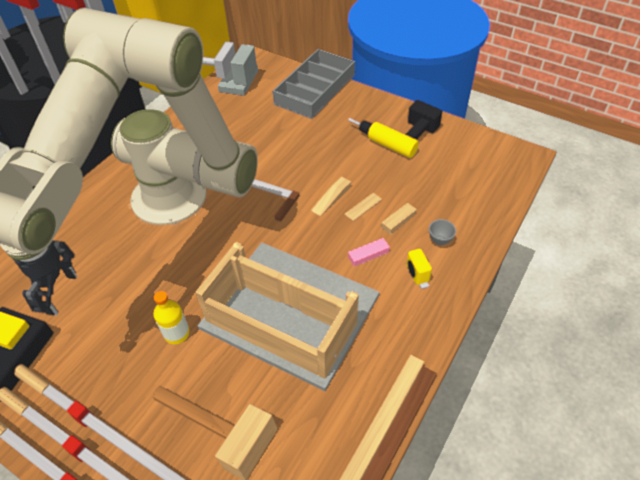

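Top view: three light-wood candidates, at px (248,271) about 51 px long, (246,238) about 40 px and (248,200) about 37 px, plus a pink one at (297,208). In the scene view they are at (331,196), (363,207), (399,217) and (369,250). At about 2.9 mm/px the 150 mm wedge should be (248,271). The board is at cols 333–437 with its apron on the left, so the push is roughly along -y. I'll check the choice in one crop and measure.

```bash
python3 - <<'E'
from h import *
import pickle
t=pickle.load(open('top0.pkl','rb')); s=pickle.load(open('scene0.pkl','rb'))
a=cv2.resize(t['frame'][180:310,210:450],None,fx=3.3,fy=3.3,interpolation=cv2.INTER_CUBIC)[:, :790]
b=cv2.resize(s['frame'][165:245,300:440],None,fx=2.1,fy=2.1,interpolation=cv2.INTER_CUBIC)
im=np.zeros((600,800,3),np.uint8); im[:a.shape[0],:a.shape[1]]=a; im[a.shape[0]:a.shape[0]+b.shape[0],:b.shape[1]]=b
cv2.imwrite('pics/crop1.png',im[:,:,::-1])
for n,f,roi,cs in (('top',t,(180,215,290,290),[(248,271),(246,238),(248,200)]),('scene',s,(165,300,245,440),[(331,196),(363,207),(399,217)])):
    hsv=cv2.cvtColor(f['frame'],cv2.COLOR_RGB2HSV); lab=cv2.cvtColor(f['frame'],cv2.COLOR_RGB2LAB)
    for c in cs: print(n,c,hsv[c[1],c[0]],lab[c[1],c[0]])
    print('bench',hsv[255,210],lab[255,210], hsv[290,240])
E
```

```text
top (248, 271) [ 17 128 234] [199 137 169]
top (246, 238) [ 16 133 217] [181 141 166]
top (248, 200) [ 16 132 224] [188 140 168]
bench [ 14 168 164] [128 146 165] [ 14 168 175]
scene (331, 196) [ 21 115 240] [215 130 169]
scene (363, 207) [ 19 116 235] [208 133 168]
scene (399, 217) [ 20 115 238] [212 132 168]
bench [ 14 150 129] [105 140 155] [ 18  50 127]
```

View pics/crop1.png

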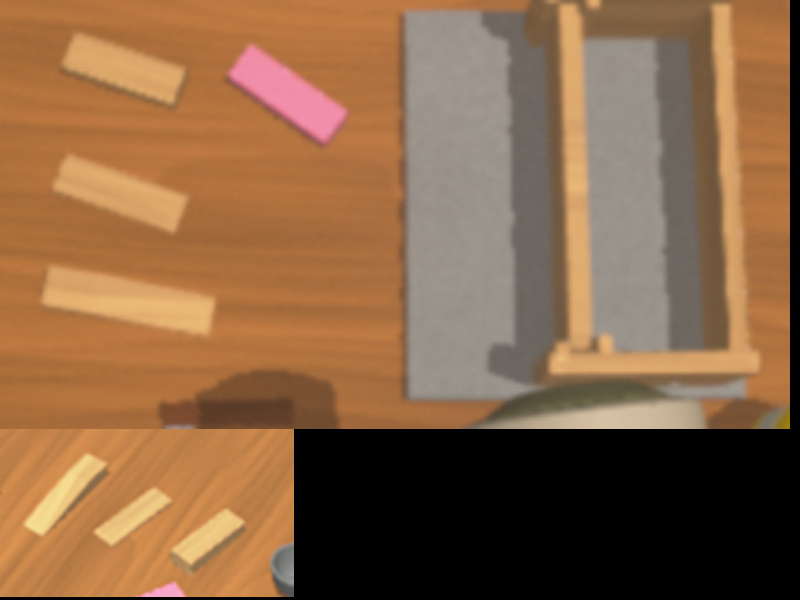

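The crop shows the bottom-left piece is the long wedge. Its thick end is on the left (+y) and its thin end on the right, at top px ~(275,275). The shim is thin and the block has constant thickness. The board's left edge is at col ~333, and the panel is the bar at cols ~380–388.

```bash
python3 - <<'E'
from h import *
import pickle
t=pickle.load(open('top0.pkl','rb')); s=pickle.load(open('scene0.pkl','rb'))
# wedge
lab=cv2.cvtColor(t['frame'],cv2.COLOR_RGB2LAB)
m=(lab[:,:,0]>158).astype(np.uint8); m[:255]=0; m[288:]=0; m[:,:215]=0; m[:,285:]=0
c=max(cv2.findContours(m,0,2)[0],key=cv2.contourArea); r=cv2.minAreaRect(c); b=cv2.boxPoints(r); b=b[np.argsort(b[:,0])]
# pixel contours run through pixel centres -> grow by .5
ctr=np.array(r[0]); print(r, b)
L=onplane(t,b[:2],.025); Rr=onplane(t,b[2:],.003)
tail=L.mean(0)[:2]; tip=Rr.mean(0)[:2]; d=tip-tail; print('tail',tail,'tip',tip,'len',np.linalg.norm(d),'yaw',np.degrees(np.arctan2(d[1],d[0])),'w',np.linalg.norm(L[0]-L[1]),np.linalg.norm(Rr[0]-Rr[1]))
# board left edge per row, sat
hsv=cv2.cvtColor(t['frame'],cv2.COLOR_RGB2HSV)
g=(hsv[:,:,1]<70)
pts=[(np.argmax(g[v,320:360])+320-.5,v) for v in range(190,292)]
pts=np.array(pts,float); P=onplane(t,pts,.018); q=np.polyfit(P[:,0],P[:,1],1); print('board edge y=',q,'std',np.std(P[:,1]-np.polyval(q,P[:,0])), 'yaw deg',np.degrees(np.arctan(q[0])))
col=g[170:310,345]; v=np.where(col)[0]+170; print('rows',v.min(),v.max(), onplane(t,[(345,v.min()-.5),(345,v.max()+.5)],.018))
# panel front top edge
pp=[]
for v in range(196,280):
    row=(hsv[v,370:400,1]>75); u=np.argmax(row)+370; w=u+np.argmin(row[u-370:]); pp.append((u-.5,v,w-.5))
pp=np.array(pp,float); A=onplane(t,pp[:,:2],.128); q=np.polyfit(A[:,0],A[:,1],1); print('front',q,np.std(A[:,1]-np.polyval(q,A[:,0])),np.polyval(q,.5))
B=onplane(t,pp[:,[2,1]],.128); q=np.polyfit(B[:,0],B[:,1],1); print('back',q,np.polyval(q,.5))
print(pp[::12])
E
```

```text
((248.57691955566406, 270.6153869628906), (51.57854461669922, 12.747549057006836), 11.309932708740234) [[222.03845 271.8077 ]
 [224.53845 259.3077 ]
 [272.6154  281.92307]
 [275.1154  269.42307]]
tail [0.44047403 0.31504896] tip [0.42180076 0.16589548] len 0.1503178319258937 yaw -97.13601489644324 w 0.037680345809754864 0.03801513914295666
board edge y= [ 0.05208538 -0.03090634] std 0.0005431356517202169 yaw deg 2.9815782183160398
rows 184 300 [[ 0.71643493 -0.03245152  0.018     ]
 [ 0.35888036 -0.04824325  0.018     ]]
front [ 0.05764738 -0.15184614] 0.0008393191117425953 -0.12302244495371598
back [ 0.05723661 -0.18354926] -0.15493095615084354
[[374.5 196.  386.5]
 [375.5 208.  386.5]
 [375.5 220.  387.5]
 [376.5 232.  387.5]
 [376.5 244.  388.5]
 [376.5 256.  388.5]
 [377.5 268.  388.5]]
```

```bash
cat >> h.py <<'E'
def quat(psi,flip=False):
    psi+=np.pi*flip; x=np.array([np.cos(psi),np.sin(psi),0]); z=np.array([0,0,-1.]); y=np.cross(z,x)
    return R.from_matrix(np.c_[x,y,z]).as_quat()
def st(): 
    s=monitor.sense(); print('t',round(s['clock'],2),'p',np.round(s['position'],4),'F',np.round(s['contact_force'],1),'gap',round(float(s['finger_gap']),3),'gf',np.round(s['gripper_force'],1)); return s
NO=np.array([.543,-.1335]); CY=np.radians(-86.9)
E
python3 - <<'E'
from h import *
psi=np.radians(-97.1); u=np.array([np.cos(psi),np.sin(psi)])
tip=np.array([.4218,.1659]); g=tip-.129*u
for fl in (0,1):
    print(fl,kinematics.ik([*g,.2],quat(psi,fl)),kinematics.ik([*(NO-.09*np.array([np.cos(CY),np.sin(CY)])),.03],quat(CY,fl)))
s=monitor.sense(); env.movel([*s['position'][:2],.3],velocity=.3); st()
q=[kinematics.ik([*g,.2],quat(psi,fl)) for fl in (0,1)]
fl=int(np.argmin([abs(a[5]) if a is not None else 9 for a in q])); print('flip',fl)
env.reach([*g,.2],quat(psi,fl)); st()
f=eyes.grab_frame('wrist'); save(f,'w1.png')
import pickle; pickle.dump(f,open('w1.pkl','wb'))
P=[[*(tip+a*u+b*np.array([-u[1],u[0]])),z] for a,z in((0,.003),(-.105,.025),(-.15,.025)) for b in (-.018,.018)]
print(proj(f,P).round())
f=eyes.grab_frame('top'); save(f,'t1.png');pickle.dump(f,open('t1.pkl','wb'))
E
```

```text
0 [ 3.68883802e-01  3.43869351e-01  1.53912016e+00 -4.44089210e-16
  1.25860314e+00 -2.64879047e+00] [-2.98015221e-01  5.88182624e-01  1.66568439e+00 -4.44089210e-16
  8.87725644e-01  2.78947223e+00]
1 [ 3.68883802e-01  3.43869351e-01  1.53912016e+00 -4.44089210e-16
  1.25860314e+00  4.92802179e-01] [-2.98015221e-01  5.88182624e-01  1.66568439e+00 -4.44089210e-16
  8.87725644e-01 -3.52120428e-01]
t 0.47 p [ 0.2029 -0.4841  0.3007] F [-0.2  0.4 -1.4] gap 0.997 gf 0.0
flip 1
t 3.35 p [0.4381 0.2934 0.2001] F [-0.4  0.4  0.5] gap 0.998 gf 0.0
[[296. 341.]
 [332. 341.]
 [293. 244.]
 [335. 244.]
 [292. 191.]
 [336. 191.]]
```

View pics/w1.png

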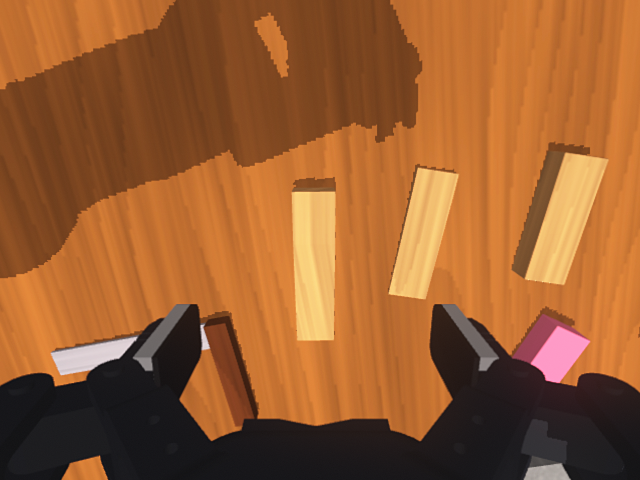

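The wrist view matches the prediction within 1–2 px: thick end at (292–336,191), tip at (296–334,341). Gripping now and refining the carcass position from the clear top view.

```bash
python3 - <<'E'
from h import *
psi=np.radians(-97.1); u=np.array([np.cos(psi),np.sin(psi)])
g=np.array([.4218,.1659])-.129*u
print(env.movel([*g,.005],velocity=.15,guard=8)); st()
env.close_gripper(effort=70); st()
env.movel([*g,.1],velocity=.2); s=st()
f=eyes.grab_frame('wrist'); save(f,'w2.png')
import pickle
f=eyes.grab_frame('top'); save(f,'t2.png');pickle.dump(f,open('t2.pkl','wb'))
a=cv2.resize(f['frame'][160:320,200:450],None,fx=3.2,fy=3.2,interpolation=cv2.INTER_CUBIC); cv2.imwrite('pics/t2c.png',a[:,:,::-1])
E
```

```text
False
t 4.9 p [0.4382 0.2941 0.0057] F [-0.3 -0.5 -0.1] gap 0.999 gf 0.0
t 5.42 p [0.4381 0.2941 0.0055] F [-0.6 -0.3  5.4] gap 0.404 gf 70.8
t 6.04 p [0.4371 0.2936 0.0989] F [-1.   0.  -1.7] gap 0.4 gf 70.0
```

View pics/t2c.png

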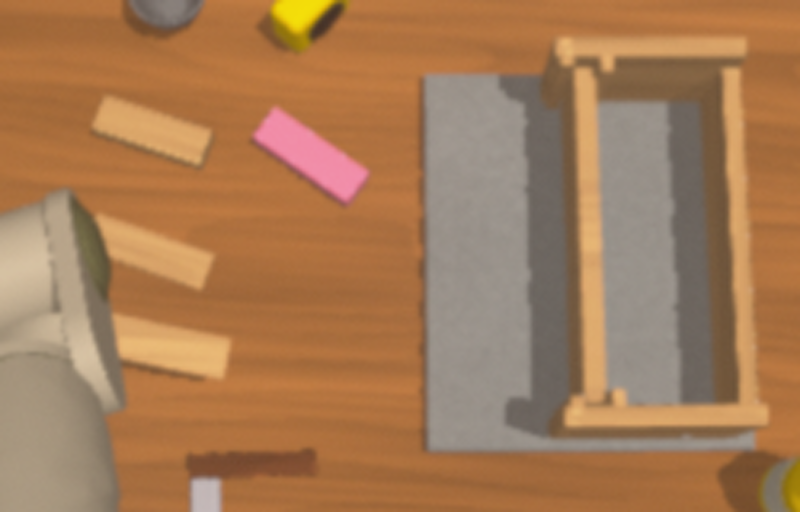

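View pics/w2.png

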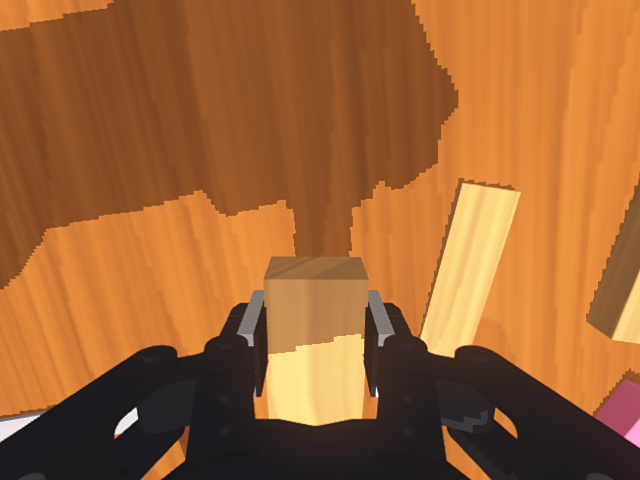

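Wedge held square between the pads, thin end down-range. Board corners in the crop are (423,75), (427,450) and (755,452); panel top edges are at crop col ~575–606; wall tops are at rows ~48 and ~414.

```bash
python3 - <<'E'
from h import *
import pickle
f=pickle.load(open('t2.pkl','rb'))
c=lambda L:(np.array(L,float)+.5)/3.2-.5+[200,160]
print('board',onplane(f,c([(423,75),(427,450),(755,452)]),.018)[:,:2].round(4).tolist())
print('panel f/b',onplane(f,c([(575,75),(583,400),(597,75),(606,400)]),.128)[:,:2].round(4).tolist())
print('walls',onplane(f,c([(660,48),(660,414),(733,75),(747,400)]),.148)[:,:2].round(4).tolist())
u=np.array([np.cos(CY),np.sin(CY)]);v=np.array([-u[1],u[0]])
pr=lambda x,y,z:[*(NO+x*u+y*v),z]
P=[pr(-.13,-.18,.018),pr(-.13,.18,.018),pr(.17,-.18,.018),pr(.17,.18,.018),pr(0,-.13,.128),pr(0,.13,.128),pr(.018,-.13,.128),pr(.018,.13,.128),pr(.142,-.161,.148),pr(.142,.161,.148)]
cc=((proj(f,P)-[200,160]+.5)*3.2-.5).round(); print(cc.tolist())
s=eyes.grab_frame('scene'); im=s['frame'].copy()
a=cv2.resize(im[220:400,180:400],None,fx=3.3,fy=3.3,interpolation=cv2.INTER_CUBIC)
for p in (proj(s,P)-[180,220]+.5)*3.3-.5: cv2.circle(a,tuple(int(k) for k in p.round()),3,(255,0,0),-1)
cv2.imwrite('pics/s2c.png',a[:,:,::-1])
E
```

```text
board [[0.7155, 0.0081], [0.3576, -0.0136], [0.3714, -0.3136]]
panel f/b [[0.6855, -0.1257], [0.3983, -0.1404], [0.6867, -0.1452], [0.3993, -0.1598]]
walls [[0.7079, -0.1974], [0.3877, -0.2021], [0.6867, -0.2619], [0.4031, -0.2747]]
[[427.0, 452.0], [425.0, 75.0], [754.0, 451.0], [735.0, 76.0], [584.0, 382.0], [575.0, 89.0], [605.0, 382.0], [596.0, 89.0], [758.0, 416.0], [738.0, 49.0]]
```

View pics/s2c.png

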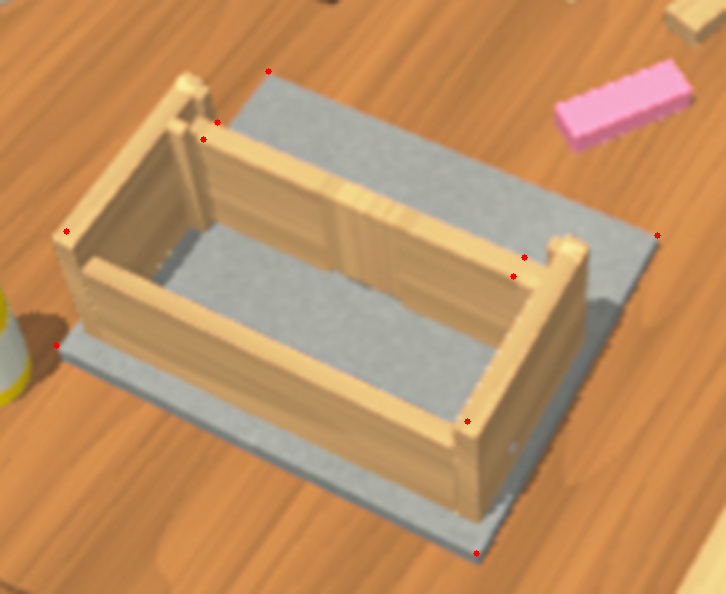

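The predicted carcass corners overlay within about 1 mm in the top view and about 2 mm in the scene view. That is good enough, because the notch leaves 14 mm clearance each side. Laying the wedge on the apron.

```bash
cat >> h.py <<'E'
CY=np.radians(-86.8); U=np.array([np.cos(CY),np.sin(CY)])
at=lambda tipx,z:[*(NO+(tipx-.129)*U),z]
E
python3 - <<'E'
from h import *
q=quat(CY,1)
env.reach(at(-.02,.08),q); st()
env.movel(at(-.02,.03),velocity=.12); st()
print(env.movel(at(-.02,.0205),velocity=.03,guard=3)); env.hold(.2); s=st()
print(s['ft_torque'])
f=eyes.grab_frame('scene'); 
a=cv2.resize(f['frame'][180:360,200:420],None,fx=3.3,fy=3.3,interpolation=cv2.INTER_CUBIC); cv2.imwrite('pics/s3.png',a[:,:,::-1])
b=eyes.grab_frame('top')['frame'][160:320,200:450]; cv2.imwrite('pics/t3.png',cv2.resize(b,None,fx=3.2,fy=3.2,interpolation=cv2.INTER_CUBIC)[:,:,::-1])
E
```

```text
t 7.33 p [0.5345 0.0162 0.0799] F [-0.6  0.  -1. ] gap 0.402 gf 70.0
t 7.89 p [0.535  0.0157 0.0305] F [ 0.1 -1.  -0.5] gap 0.402 gf 70.0
True
t 8.4 p [0.5354 0.0153 0.0234] F [0.4 0.4 4.9] gap 0.402 gf 70.8
[-0.05910686  0.10839127 -0.00564153]
```

View pics/t3.png

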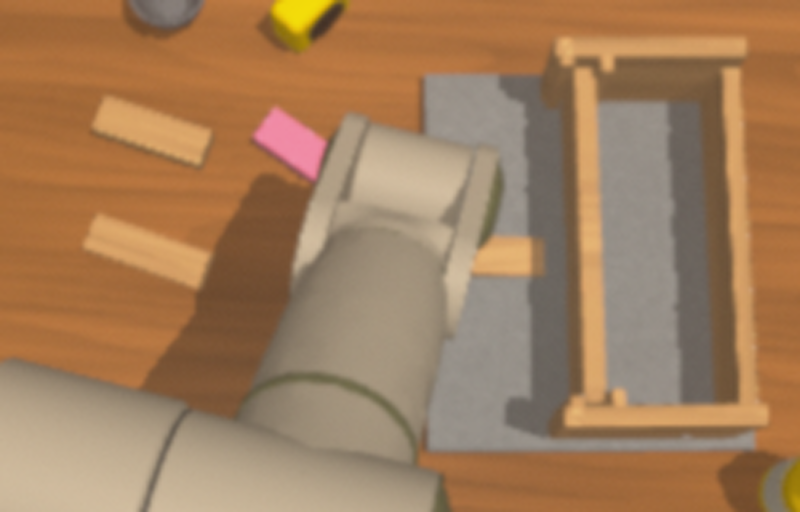

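Wedge lies on the board (contact at TCP z = 23.4 mm as expected), tip at crop (543,257), on line with the notch and short of the panel. Sliding in, in steps, logging force.

```bash
python3 - <<'E'
from h import *
import pickle
pickle.dump(eyes.grab_frame('top'),open('ta.pkl','wb')); pickle.dump(eyes.grab_frame('scene'),open('sa.pkl','wb'))
z=.0232
print(env.movel(at(.008,z),velocity=.05,guard=15)); st()
for x in np.arange(.012,.0341,.002):
    if env.movel(at(x,z),velocity=.03,guard=20): print('stop')
    s=monitor.sense(); tx=(np.array(s['position'][:2])-NO)@U+.129
    print(round(s['clock'],2),round(x,3),'tip',round(tx,4),'F',np.round(s['contact_force'],1),'T',np.round(s['ft_torque'],2),'z',round(s['position'][2],4))
pickle.dump(eyes.grab_frame('top'),open('tb.pkl','wb')); pickle.dump(eyes.grab_frame('scene'),open('sb.pkl','wb'))
E
```

```text
False
t 9.31 p [ 0.5366 -0.0137  0.0235] F [-0.9 -2.4  5.7] gap 0.404 gf 70.8
9.59 0.012 tip 0.0128 F [-0.3 -1.4  5.4] T [-0.04  0.16  0.06] z 0.0235
9.84 0.014 tip 0.0146 F [-0.9  0.8  6.5] T [0.14 0.13 0.03] z 0.0235
10.09 0.016 tip 0.0165 F [-0.4  0.5  5.5] T [ 0.19  0.12 -0.02] z 0.0235
10.34 0.018 tip 0.0185 F [0.6 1.4 6.3] T [0.22 0.11 0.  ] z 0.0235
10.59 0.02 tip 0.0205 F [-1.1  0.9  6.1] T [0.22 0.13 0.02] z 0.0235
10.84 0.022 tip 0.0225 F [0.  0.8 6.1] T [0.24 0.16 0.04] z 0.0235
11.09 0.024 tip 0.0244 F [-0.9  1.8  5.9] T [ 0.33  0.17 -0.01] z 0.0235
11.34 0.026 tip 0.0258 F [-0.3  5.1  6.8] T [0.89 0.11 0.01] z 0.0235
11.59 0.028 tip 0.0275 F [-1.1  7.4  7.9] T [ 1.13  0.16 -0.05] z 0.0235
11.84 0.03 tip 0.0294 F [-0.8  9.   6.9] T [ 1.27  0.21 -0.  ] z 0.0235
12.09 0.032 tip 0.0313 F [-0.2  9.1  7.9] T [ 1.25  0.17 -0.01] z 0.0235
12.34 0.034 tip 0.0333 F [-0.4  8.5  8.7] T [1.31 0.16 0.  ] z 0.0235
```

Contact began at tip ≈ 24.5 mm (expected 23.9), and the panel weight is fully carried from ~29 mm. Continuing to ≈ 44 mm for 4 mm of rise, then checking the rise by image shift.

```bash
cat > rise.py <<'E'
from h import *
import pickle
def rise(a,b):
    # shift of panel top in scene view vs. image motion per metre of rise, fixed walls/board as reference
    u=U; v=np.array([-u[1],u[0]]); pr=lambda x,y,z:np.array([*(NO+x*u+y*v),z])
    g=lambda f:cv2.cvtColor(f['frame'],cv2.COLOR_RGB2GRAY).astype(np.float32)
    A,B=g(a),g(b)
    for nm,P,k in (('panel',[pr(.018,y,.118) for y in np.linspace(-.11,.11,45)],1),('backwall',[pr(.136,y,.146) for y in np.linspace(-.11,.11,45)],0)):
        c=proj(a,P); d=(proj(a,np.array(P)+[0,0,.004])-c); o=np.arange(-6,6.01,.25); 
        n=d/np.linalg.norm(d,axis=1)[:,None]
        S=lambda I,sh:cv2.remap(I,(c[:,None,0]+n[:,None,0]*(o+sh)).astype(np.float32),(c[:,None,1]+n[:,None,1]*(o+sh)).astype(np.float32),cv2.INTER_CUBIC)
        sh=np.arange(-2,5,.05); e=[np.mean((S(A,0)-S(B,t))**2) for t in sh]; i=int(np.argmin(e))
        print(nm,'px',round(sh[i],2),'mm',round(4*sh[i]/np.linalg.norm(d,axis=1).mean(),2),'err',e[i].round(1),e[40].round(1))
E
python3 - <<'E'
from rise import *
a=pickle.load(open('sa.pkl','rb')); rise(a,pickle.load(open('sb.pkl','rb')))
z=.0232
for x in (.039,.0445):
    print(env.movel(at(x,z),velocity=.03,guard=25))
    env.hold(.2); s=st(); print('tip',(np.array(s['position'][:2])-NO)@U+.129,np.round(s['ft_torque'],2))
f=eyes.grab_frame('scene'); pickle.dump(f,open('sc.pkl','wb')); rise(a,f)
x=cv2.resize(f['frame'][180:360,200:420],None,fx=3.3,fy=3.3,interpolation=cv2.INTER_CUBIC); cv2.imwrite('pics/s4.png',x[:,:,::-1])
f=eyes.grab_frame('wrist'); save(f,'w4.png')
E
```

```text
panel px 0.4 mm 1.67 err 2.2 20.0
backwall px 0.0 mm 0.0 err 0.5 0.5
False
t 12.96 p [ 0.538  -0.0432  0.0235] F [-1.1  5.9  7.2] gap 0.406 gf 71.0
tip 0.03857362023875337 [1.09 0.24 0.01]
False
t 13.49 p [ 0.5383 -0.0488  0.0235] F [-1.   7.1  7.4] gap 0.407 gf 71.0
tip 0.044124259181848785 [ 1.03  0.21 -0.02]
panel px 0.95 mm 3.98 err 2.1 95.0
backwall px 0.0 mm 0.0 err 0.5 0.5
```

View pics/s4.png

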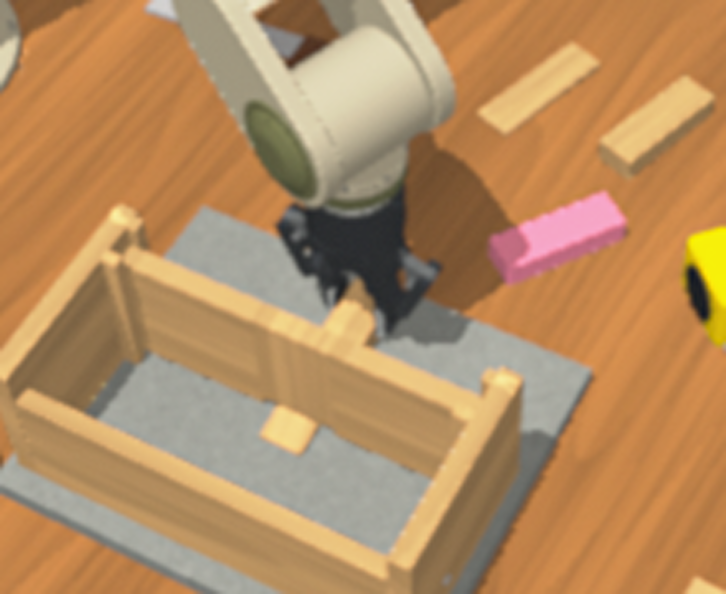

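The picture shows the wedge's thin end inside the carcass at crop (290,428), under the panel and in line. The gripper is still holding the tail, clear of the panel. Image shift gives a rise of 3.98 mm, which agrees with the force-based estimate. Handing in.

```bash
python3 -c "
from h import *
st(); print(job.hand_in())"
```

```text
t 13.59 p [ 0.5383 -0.0488  0.0235] F [0.8 6.  7.9] gap 0.401 gf 71.0
the job is handed in; nothing more can be done
None
```

The job is handed in: the wedge is still gripped under the panel, which is raised about 4 mm, with 13.6 s of the 34 s used.

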